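# Hold the drum casting over the wagon with the tongs

## Task

The small plaster castings on the drying board must not be touched by hand. Take the tongs off their rest, close the jaws on the drum (the plain round upright one), lift it off the board and bring it, upright, over the middle of the open gondola wagon; keep it there a few centimetres clear above the wagon, so that I can brush glue on its underside. Finish while still holding it there with the tongs squeezed, never touch the drum with the gripper, and leave the crate, the cable reel and the wagon as they stand.

Things in the scene. Friction and masses are not known exactly. Their poses are not given: they have to be found in the camera images.
- tongs: Steel spring tongs, 195 mm long, level on the rest, arms left and right, pivot at x = -85 mm. Origin: between the grip plates, mid height of the arms (70 mm above the table on the rest); x to the jaws, z up. Grip plates: x -23 to 23, z -9 to 9 mm, 50 mm over their outsides when open. About 90 g, balanced near the origin. The frame goes with the right arm.
- tongs_jaws (a point): Point midway between the open jaws, 91 mm ahead of and 34 mm below the tongs' origin (moves with the right arm). The jaws are bent down: plates 30 mm long (x = 76 to 106 mm of the tongs), z = -47 to -21 mm, 44 mm apart inside and 56 mm over all when open. All behind x = 75 mm lies above z = -10 mm.
- tongs_arm (a joint): Closing angle of the tongs: 0 open (spring, 4 N at the grip plates, rising to 6 N), 0.114 closed on the 24 mm drum (jaws parallel, grip plates 40 mm over their outsides), 0.22 shut. 1 mm less over the grip plates gives 2 mm less between the jaws; they close evenly to the mid line and spring open as the gripper opens: held up to 48 mm opening. 20 to 60 N of grip is fine.
- tongs_rest: Fixed plywood rest under the tongs: base 150 x 74 x 20 mm, two upright boards 10 mm thick at x = -60 and 50 mm, 64 mm high, with horns 9 mm higher at their ends (48 and 76 mm wide over all). Origin: underside centre of the base, within 5 mm of straight below the tongs' origin; x as the tongs. Between the boards the grip plates are free for fingers.
- drying_board: Fixed drying board, plywood with a cork top, 54 (x) x 186 (y) x 22 mm high. Origin: underside centre. The three castings stand in a row along its y axis, 62 mm apart, in any order; its x axis points away from the robot.
- drum: Oil drum casting of pale plaster: upright cylinder 24 mm in diameter, 34 mm tall, with thin hoops, 25 g. Origin: centre of its underside; z is its axis.
- crate: Crate casting of the same plaster: 27 x 27 x 24 mm box with battens. Origin: centre of its underside. To be left alone.
- cable_reel: Cable reel casting of the same plaster: low spool, 30 mm in diameter over two flanges, 20 mm tall, standing on end. Origin: centre of its underside. To be left alone.
- gondola: Open-topped model gondola wagon, 181 mm long (x), 37 mm wide (y), 31 mm high, loose, standing on its wheels on a fixed plywood board (210 x 70 x 22 mm) left of the drying board, so its rim is 53 mm above the table. Origin: centre of its underside, on that board; x along its length.
There are look-alikes about, which are no part of the job. What is shaped like the drum but yellow is not meant.

How it is judged:
On the way, in this order (a step that is already met when the one before it is completed fails the run):
1. the tongs are in the gripper, lifted off the rest (z of tongs in the frame of tongs_rest above 0.085 m and contact force between tongs and the fingers above 1 N), for 0.2 s.
2. the drum is squeezed in the tongs and lifted off the board (z of drum in the frame of drying_board above 0.037 m and contact force between drum and tongs above 1 N and contact force between tongs and the fingers above 1 N), for 0.2 s.
At the end, for the whole second after the job is handed in: Drum still, held 62 to 145 mm above the table (underside), within 45 mm along and 22 mm across of the wagon's middle, tilt under 0.35 rad, in the squeezed tongs (joint 0.07 to 0.16), tongs gripped; neither touches the wagon; wagon, crate and reel within 10 mm of their start (x of drum in the frame of gondola between -0.045 and 0.045 m and y of drum in the frame of gondola between -0.022 and 0.022 m and height (world z) of drum between 0.062 and 0.145 m and angle between drum's own z axis and vertical below 0.35 rad and contact force between drum and tongs above 1 N and value of joint tongs_arm between 0.07 and 0.16 rad and contact force between tongs and the fingers above 2 N and contact force between each of drum, tongs and gondola below 0.05 N and linear speed of drum below 0.03 m/s and distance of each of gondola, crate, cable_reel from where it was at the start of the episode below 0.01 m); the arm keeps its last pose, push and grip.
It fails at once if the gripper or arm touches the drum (contact force between drum and the fingers above 0.5 N or contact force between drum and the arm above 0.5 N).
It fails at once if crate or cable reel shifted by over 15 mm or tipped ((distance of crate from where it was at the start of the episode above 0.015 m or angle between crate's own z axis and vertical above 0.5 rad) or (distance of cable_reel from where it was at the start of the episode above 0.015 m or angle between cable_reel's own z axis and vertical above 0.5 rad)).
It fails at once if the wagon shifted by over 15 mm (distance of gondola from where it was at the start of the episode above 0.015 m).
It also fails if it takes over 38 s, if anything falls off the work surface, if the arm or the gripper's body presses on something with over 40 N, if the wrist force passes 120 N, or if a joint passes its speed limit or range.

## Robot

A 6-joint arm with a two-finger parallel gripper is mounted at the origin on the work surface; the furniture and walls round the work are solid. World frame = base frame: x ahead of the robot, y to its left, z up, the work surface at z = 0. Lengths are in m, angles in rad, forces in N, time in s.
With the tool pointing down it reaches from about 0.4 to 0.925 m from the base axis. Payload 3.4 kg.
Tool frame: the origin (TCP) lies at the very end of the fingers, on their centre line; the grasp point (between the pads) lies 19 mm behind it (manip.grip_depth is the distance from the TCP to the grasp point, in m); z points along the fingers, y is the line along which they close (so a half turn about z gives the same grasp; the last joint's range is limited). The gripper opens to 85 mm and grips with 20 to 120 N. Pads are 22 mm wide; open, the fingers measure 114 mm over their backs; the gripper's body (76 mm by 85 mm) begins 54 mm behind the grasp point. The pads swing forward as they close: fully open they stand 13 mm farther back than shut.
Start: joints at [1.159, 0.307, 1.506, -0, 1.328, -0.073], TCP at [0.191, 0.542, 0.231] pointing down, gripper open.
Joint ranges: [-3.12, 3.12], [-1.05, 2.28], [0.14, 2.33], [-1.42, 4.57], [0.1, 2.73], [-2.68, 2.68]. Speed limits (rad/s): [2.57, 2.57, 3.14, 3.14, 3.14, 3.14].

## Interface

Orientations are given as a unit quaternion [x, y, z, w].
In Python, from cell import manip gives the robot as it stands. The module is installed in compiled form; this text tells all that it offers.
- The arm moves only by the tool apply_moves, never from a script. Its argument "motion" is a list of rows, each a list of 3 entries, a list of its own where there are three numbers: the opening, from 0 (shut) to 1 (fully open), then the shift along the tool's x, y, z in cm, then the turn, a rotation vector about the tool's x, y, z in rad. In form: [[grip, [dx, dy, dz], [ax, ay, az]], ...]. A call has 1 to 8 rows; each row is the pose to reach, as a shift and turn from the pose commanded when the call began, along the tool's axes at that moment; what a row does not reach only later rows make up. A row lasts 1/8 s, in which the tool goes at most 62.5 mm and 10.7 degrees, less where a joint would pass 70% of its speed; a pose out of reach is approached as far as the arm can. A call with a gripper value outside its range is refused whole. The fingers move at their own pace and stop on an object; "force" is the grip in N (left out, the last holds). Time passes only in rows, so rows that repeat a pose let the fingers close. It gives the time, the measured TCP pose, the force, the opening and the grip force at its end, in the units of the state.
- manip.observe(): the state, without advancing time (a new reading comes with each control period).
- manip.snapshot(name): name is "side" or "top" or "wrist"; returns (picture, depth): 480x640x3 uint8, red, green, blue; 480x640 float32, m along the optical axis (not along the pixel's ray), 0 where there is no reading.
- manip.calibration(name): a dict with "vertical_fov" (degrees; the focal length in pixels is half the picture's height over the tangent of half this angle, whatever the lens; pixels are square), "cx", "cy" (the principal point, pixels), "dist" ([k1, k2, p1, p2, k3] as OpenCV has them; the pictures are not rectified), "world_from_camera" (4x4, takes a point from camera to world coordinates). Camera axes: x right, y up, looking along -z (the intrinsics and any distortion apply to the point x, -y, -z); pixel columns grow to the right and rows downward; lengths in m; the calibration is good to about 2 mm. A picture is of the moment at which its call begins: read the wrist's pose just before it. calibration takes no time and is no camera call; for the wrist camera it gives the pose at the moment of the call.
- manip.sign_off(): hands the job in; it is judged then, once.
The state is a dict: "time_s": time; "q": joint angles; "qvel": joint speeds; "effort": joint torques, N m; "tcp_pos": TCP position; "tcp_rot": TCP orientation; "wrist_force": force on the tool from outside, world axes, zero at the start; "wrist_torque": the same for the moment, N m; "grip_width": opening from 0.0 (shut) to 1.0 (fully open); "finger_force": force on a finger pad.
Only numpy, scipy, OpenCV 4.12 (cv2) and the standard library are available. Lean on these libraries where they do the work, as an engineer would, in place of code of your own. Each camera call takes 0.05 s, during which the arm holds its last target. There are 200 camera calls.

## Working session

There is one attempt and no reset: what is moved stays moved. The work goes in short steps, Python scripts to look and compute and a tool call to move; the robot and the scene stay as the last step left them, time stands still between calls to the robot, and variables do not carry over. Pictures are saved under pics/ and viewed, at most 11 in all, crops included, and the job is handed in when it is done.

Besides the shell and the picture viewer there is one more tool, called after "Request:" by a JSON object that holds its "api" and its "payload". apply_moves: Moves the arm, as the interface text tells. Its arguments: {"type":"object","properties":{"motion":{"type":"array"},"force":{"type":"number"}},"required":["motion"]}

```bash
mkdir -p pics; cat > h.py <<'E'
import numpy as np, cv2
from cell import manip
def snap(n,tag):
    c=manip.calibration(n); im,d=manip.snapshot(n)
    cv2.imwrite(f'pics/{tag}.png',im[:,:,::-1]); np.savez(f'pics/{tag}.npz',im=im,d=d,T=c['world_from_camera'],f=240/np.tan(np.radians(c['vertical_fov'])/2),c=[c['cx'],c['cy']],dist=c['dist'])
def cloud(tag):
    z=np.load(f'pics/{tag}.npz'); d=z['d']; f=float(z['f']); K=np.array([[f,0,z['c'][0]],[0,f,z['c'][1]],[0,0,1]])
    u,v=np.meshgrid(np.arange(640.),np.arange(480.))
    n=cv2.undistortPoints(np.stack([u.ravel(),v.ravel()],1)[:,None],K,z['dist'])[:,0].reshape(480,640,2)
    P=np.stack([n[...,0]*d,-n[...,1]*d,-d],-1)
    W=P@z['T'][:3,:3].T+z['T'][:3,3]; W[d==0]=np.nan
    R=np.stack([n[...,0],-n[...,1],-np.ones_like(d)],-1)@z['T'][:3,:3].T
    return z['im'],W,R,z['T'][:3,3]
E
python3 - <<'E'
from h import *
s=manip.observe(); print({k:np.round(v,3).tolist() for k,v in s.items()}, manip.grip_depth)
for n in('side','top','wrist'):
    snap(n,n+'0'); z=np.load(f'pics/{n}0.npz'); print(n,np.round(z['T'],3).tolist(),float(z['f']),z['dist'],(z['d']>0).mean())
E
```

```text
{'time_s': 0.0, 'q': [1.158, 0.308, 1.508, 0.0, 1.328, -0.074], 'qvel': [-0.002, 0.001, -0.001, 0.0, -0.002, 0.001], 'effort': [-0.002, -45.755, -25.191, -0.0, 0.013, 0.0], 'tcp_pos': [0.191, 0.542, 0.23], 'tcp_rot': [0.169, 0.986, -0.001, -0.0], 'wrist_force': [-0.558, -0.621, -0.049], 'wrist_torque': [-0.017, -0.042, 0.058], 'finger_force': 0.0, 'grip_width': 1.001} 0.0187
side [[0.943, 0.16, -0.292, 0.135], [-0.332, 0.379, -0.864, -0.963], [-0.027, 0.912, 0.41, 0.546], [0.0, 0.0, 0.0, 1.0]] 611.7409282831555 [-0.07064995  0.          0.          0.          0.        ] 0.8326595052083333
top [[-0.018, 0.995, -0.102, 0.364], [-1.0, -0.016, 0.022, 0.066], [0.02, 0.102, 0.995, 1.213], [0.0, 0.0, 0.0, 1.0]] 492.5591177276191 [-0.01033  0.       0.       0.       0.     ] 0.996044921875
wrist [[0.333, -0.898, -0.289, 0.117], [0.943, 0.316, 0.104, 0.568], [-0.002, -0.307, 0.952, 0.373], [0.0, 0.0, 0.0, 1.0]] 424.68265392862776 [0.01949661 0.         0.         0.         0.        ] 0.9959602864583333
```

View pics/top0.png

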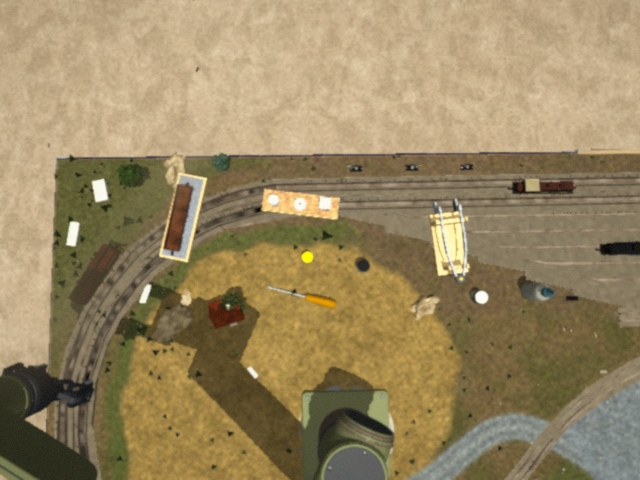

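View pics/side0.png

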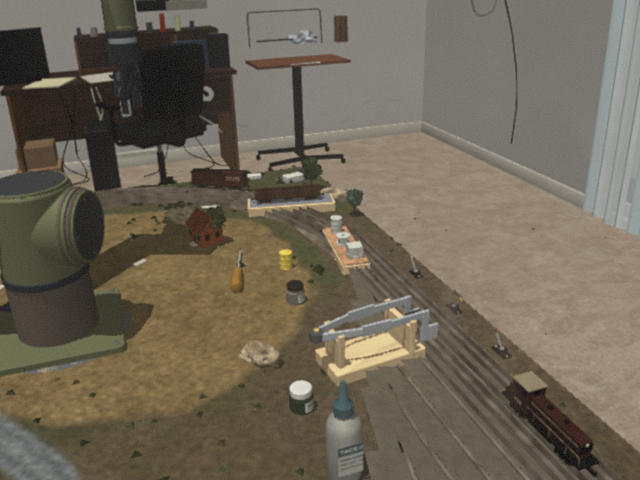

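```bash
python3 - <<'E'
from h import *
im=cv2.imread('pics/top0.png')
r=lambda x,y,w,h,k:cv2.resize(im[y:y+h,x:x+w],None,fx=k,fy=k,interpolation=cv2.INTER_CUBIC)
a=r(250,180,100,45,5) ;b=r(420,190,60,100,5); c=r(150,165,66,100,5)[:500]
o=np.zeros((600,800,3),np.uint8); o[:225,:500]=a; o[:500,500:800]=b; o[235:600,:330]=cv2.resize(c,(330,500))[:365]
s=cv2.imread('pics/side0.png')[210:275,320:372]; s=cv2.resize(s,None,fx=3.2,fy=5.6); s=s[:365,:166]; o[235:235+s.shape[0],332:332+s.shape[1]]=s
cv2.imwrite('pics/c1.png',o)
im,W,R,o=cloud('top0')
for n,(u,v) in dict(drum=(274,200),reel=(300,204),crate=(325,203),gond=(179,218),yel=(307,257),armL=(437,206),armR=(458,203),pivot=(460,278),mid=(449,240),restbase=(450,255)).items(): print(n,np.round(W[v,u],4))
E
```

```text
drum [0.5581 0.1607 0.0503]
reel [0.5488 0.0992 0.0422]
crate [0.5496 0.0392 0.0467]
gond [0.5204 0.3898 0.035 ]
yel [0.422  0.0844 0.0298]
armL [ 0.5433 -0.2384  0.014 ]
armR [ 0.5505 -0.2921  0.0104]
pivot [ 0.3651 -0.2684  0.0786]
mid [ 0.4581 -0.2633  0.0183]
restbase [ 0.4214 -0.2641  0.0187]
```

View pics/c1.png

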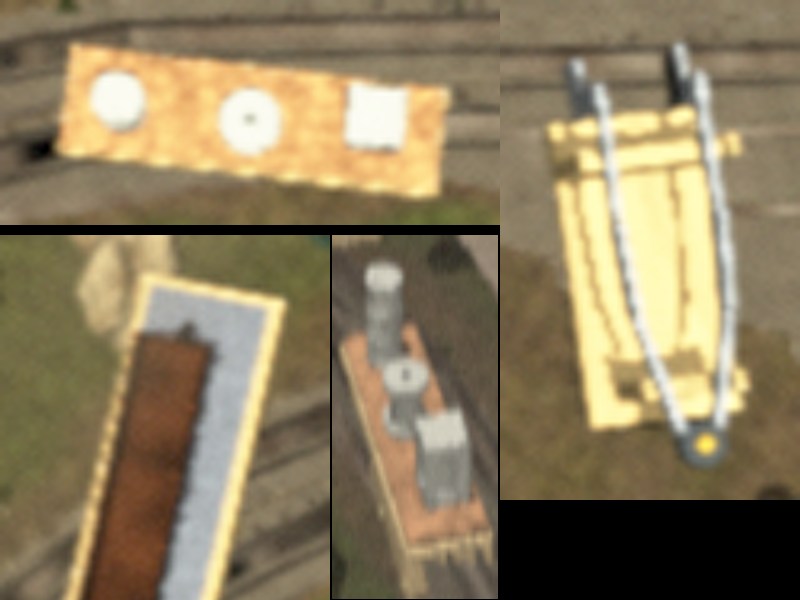

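```bash
cat >> h.py <<'E'
from scipy.spatial.transform import Rotation as Ro
def go(p,yaw,cmd=None):
    """yaw = world direction (deg) of -tool x (tongs x), tool down"""
    s=manip.observe() if cmd is None else cmd
    R0=Ro.from_quat(s['tcp_rot']); a=np.radians(yaw); X=-np.array([np.cos(a),np.sin(a),0]); Z=np.array([0,0,-1.]); 
    R1=Ro.from_matrix(np.stack([X,np.cross(Z,X),Z],1))
    print('t',round(s['time_s'],2),'tcp',np.round(s['tcp_pos'],4),'-> cm',np.round(R0.inv().apply(np.array(p)-s['tcp_pos'])*100,2),'rot',np.round((R0.inv()*R1).as_rotvec(),3))
E
python3 - <<'E'
from h import *
go([0.46,0.20,0.25],0)
E
```

```text
t 0.15 tcp [0.1909 0.5418 0.2306] -> cm [-36.74 -23.3   -1.91] rot [-0.002 -0.    -0.339]
```

Request:
{"api": "apply_moves", "payload": {"motion": [[1,[-36.7,-23.3,-1.9],[0,0,-0.34]],[1,[-36.7,-23.3,-1.9],[0,0,-0.34]],[1,[-36.7,-23.3,-1.9],[0,0,-0.34]],[1,[-36.7,-23.3,-1.9],[0,0,-0.34]],[1,[-36.7,-23.3,-1.9],[0,0,-0.34]],[1,[-36.7,-23.3,-1.9],[0,0,-0.34]],[1,[-36.7,-23.3,-1.9],[0,0,-0.34]],[1,[-36.7,-23.3,-1.9],[0,0,-0.34]]]}}

```text
time_s: 1.15
tcp_pos: [0.4626, 0.1971, 0.2503]
tcp_rot: [0.003, 1.0, -0.001, 0.001]
wrist_force: [-0.4, 0.1, -0.4]
grip_width: 1.001
finger_force: 0.0
```

```bash
python3 - <<'E'
from h import *
snap('wrist','w1')
go([0.44,-0.265,0.25],5)
E
```

```text
t 1.2 tcp [0.4609 0.1987 0.2501] -> cm [ 1.930e+00 -4.638e+01  1.000e-02] rot [-0.    -0.    -0.091]
```

View pics/w1.png

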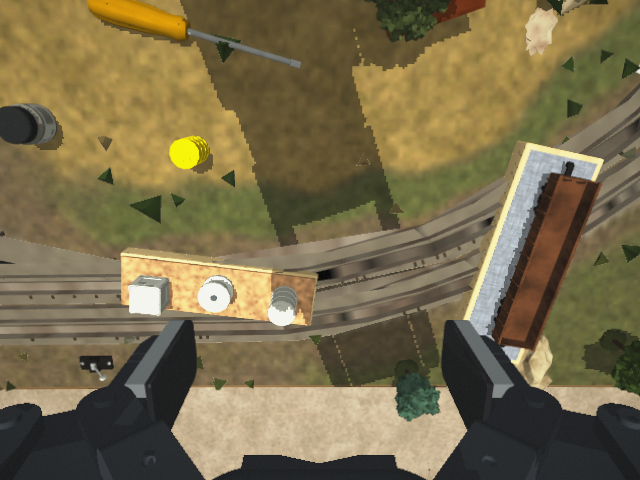

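The wrist picture shows crate (149,294), reel (215,293), plain round white drum (284,305) on the board, wagon (540,265). Look-alikes: yellow drum (188,152), dark jar (20,125), white-lidded jar (top view 481,297). My choice is the white one at the left end of the board, already seen in the close crop.

Request:
{"api": "apply_moves", "payload": {"motion": [[1,[1.9,-46.4,0],[0,0,-0.09]],[1,[1.9,-46.4,0],[0,0,-0.09]],[1,[1.9,-46.4,0],[0,0,-0.09]],[1,[1.9,-46.4,0],[0,0,-0.09]],[1,[1.9,-46.4,0],[0,0,-0.09]],[1,[1.9,-46.4,0],[0,0,-0.09]],[1,[1.9,-46.4,0],[0,0,-0.09]],[1,[1.9,-46.4,0],[0,0,-0.09]]]}}

```text
time_s: 2.2
tcp_pos: [0.4415, -0.265, 0.25]
tcp_rot: [-0.045, 0.999, -0.0, -0.0]
wrist_force: [0.6, -0.1, -0.0]
grip_width: 0.999
finger_force: 0.0
```

```bash
python3 - <<'E'
from h import *
snap('wrist','w2'); print(manip.observe()['tcp_pos'])
im,W,R,o=cloud('w1')
def reg(W,x0,x1,y0,y1,z0,z1):
    m=(W[...,0]>x0)&(W[...,0]<x1)&(W[...,1]>y0)&(W[...,1]<y1)&(W[...,2]>z0)&(W[...,2]<z1); return m
for tag in('w1','top0'):
    im,W,R,o=cloud(tag)
    # board corners region heights
    for n,c in dict(drum=(.56,.16),reel=(.549,.099),crate=(.55,.039)).items():
        m=reg(W,c[0]-.022,c[0]+.022,c[1]-.022,c[1]+.022,0.028,.08); P=W[m]; zt=np.percentile(P[:,2],90); T=P[P[:,2]>zt-.004]
        print(tag,n,m.sum(),'ztop',zt.round(4),'xy mean',T[:,:2].mean(0).round(4),'mid',((T.min(0)+T.max(0))/2)[:2].round(4),'ext',np.ptp(T,0)[:2].round(4))
    m=reg(W,.4,.65,.3,.48,.03,.07); P=W[m].astype(np.float32); r=cv2.minAreaRect(P[P[:,2]>.045][:,:2]); print('wagon rim',r,np.percentile(P[:,2],[50,98]))
    m=reg(W,.4,.65,.3,.48,.016,.028);P=W[m].astype(np.float32);print('wboard',cv2.minAreaRect(P[:,:2]),np.median(P[:,2]))
    m=reg(W,.5,.6,0,.2,.016,.028);P=W[m].astype(np.float32);print('board',cv2.minAreaRect(P[:,:2]),np.median(P[:,2]))
E
```

```text
[ 0.44178759 -0.26729093  0.24995491]
w1 drum 847 ztop 0.0564 xy mean [0.559  0.1631] mid [0.5595 0.1634] ext [0.0246 0.0238]
w1 reel 795 ztop 0.0425 xy mean [0.5497 0.1011] mid [0.5504 0.1009] ext [0.0301 0.0287]
w1 crate 1274 ztop 0.0463 xy mean [0.5497 0.0406] mid [0.5506 0.0404] ext [0.0311 0.031 ]Traceback (most recent call last):
  File "<stdin>", line 12, in <module>
cv2.error: OpenCV(4.12.0) /io/opencv/modules/imgproc/src/convhull.cpp:143: error: (-215:Assertion failed) total >= 0 && (depth == CV_32F || depth == CV_32S) in function 'convexHull'
```

View pics/w2.png

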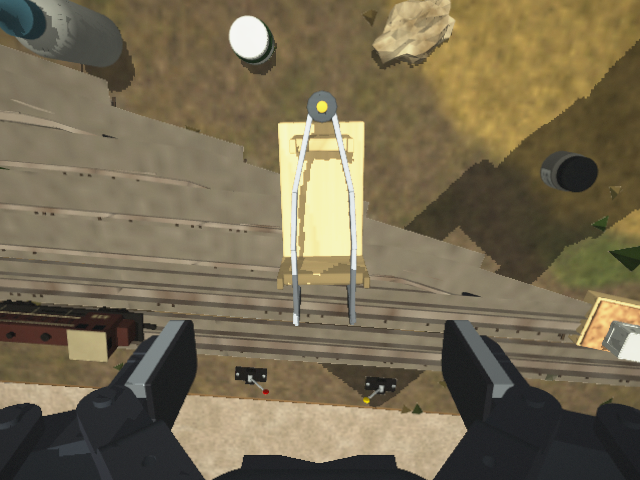

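The tongs stand with pivot at (322,107), arms' inner lines running to the jaws at (296,322)/(352,322); the rest is below them.

```bash
python3 - <<'E'
from h import *
im,W,R,o=cloud('w2')
def at(u,v,z): r=R[v,u]; return (o+r*(z-o[2])/r[2]).round(4)
print('pivot',at(322,107,.079),W[107,322].round(4))
for tag in ('w2','top0'):
    im,W,R,o=cloud(tag)
    m=(W[...,2]>.074)&(W[...,2]<.09)&(W[...,0]>.33)&(W[...,0]<.58)&(W[...,1]>-.33)&(W[...,1]<-.2)
    P=W[m]; print(tag,m.sum(),'z',np.median(P[:,2]).round(4),'x',P[:,0].min().round(4),P[:,0].max().round(4))
    for x in np.arange(.36,.57,.015):
        q=P[abs(P[:,0]-x)<.004]; 
        if len(q)>3: print(x.round(3),len(q),np.percentile(q[:,1],[1,99]).round(4),((q[:,1].max()+q[:,1].min())/2).round(4),np.median(q[:,2]).round(4))
im,W,R,o=cloud('w2')
m=(W[...,2]>.014)&(W[...,2]<.026)&(W[...,0]>.35)&(W[...,0]<.56)&(W[...,1]>-.33)&(W[...,1]<-.2)
print('base',cv2.minAreaRect(W[m].astype(np.float32)[:,:2]),np.median(W[m][:,2]))
im,W,R,o=cloud('w1')
m=(W[...,0]>.4)&(W[...,0]<.68)&(W[...,1]>.3)&(W[...,1]<.48)
for a,b in((.016,.028),(.03,.045),(.045,.06)):
    P=W[m&(W[...,2]>a)&(W[...,2]<b)].astype(np.float32)
    if len(P)>5:print('wagon',a,len(P),cv2.minAreaRect(P[:,:2]),np.median(P[:,2]))
m=(W[...,0]>.5)&(W[...,0]<.6)&(W[...,1]>0)&(W[...,1]<.21)&(W[...,2]>.016)&(W[...,2]<.028);P=W[m].astype(np.float32);print('board',cv2.minAreaRect(P[:,:2]),np.median(P[:,2]))
E
```

```text
pivot [ 0.3648 -0.2696  0.079 ] [ 0.3648 -0.2696  0.0808]
w2 2928 z 0.0761 x 0.3535 0.5384
0.36 317 [-0.2798 -0.26  ] -0.27 0.0765
0.375 224 [-0.2801 -0.2567] -0.2683 0.0759
0.39 126 [-0.2906 -0.2509] -0.2692 0.0754
0.405 116 [-0.2842 -0.2461] -0.2648 0.0754
0.42 114 [-0.2861 -0.2408] -0.2634 0.0756
0.435 118 [-0.2868 -0.2384] -0.2626 0.0783
0.45 107 [-0.2857 -0.2361] -0.2609 0.0786
0.465 108 [-0.2853 -0.2336] -0.2594 0.0782
0.48 93 [-0.2838 -0.2323] -0.2579 0.0755
0.495 90 [-0.2819 -0.2305] -0.2562 0.0755
0.51 89 [-0.2802 -0.2294] -0.2552 0.0753
0.525 89 [-0.279  -0.2269] -0.2529 0.0755
0.54 12 [-0.2779 -0.2745] -0.2762 0.0752
top0 317 z 0.0773 x 0.3535 0.5381
0.36 26 [-0.2772 -0.2575] -0.2672 0.0779
0.375 21 [-0.2795 -0.2559] -0.2676 0.0766
0.39 15 [-0.2858 -0.2427] -0.2647 0.077
0.405 13 [-0.283  -0.2434] -0.2631 0.0758
0.42 12 [-0.2839 -0.239 ] -0.2614 0.0762
0.435 14 [-0.2861 -0.2367] -0.2614 0.0791
0.45 16 [-0.2841 -0.2327] -0.2583 0.0785
0.465 12 [-0.2826 -0.2322] -0.2574 0.0789
0.48 12 [-0.2822 -0.232 ] -0.2572 0.0757
0.495 13 [-0.2803 -0.2192] -0.2496 0.0758
0.51 10 [-0.2871 -0.2282] -0.2581 0.0771
0.525 9 [-0.2759 -0.2267] -0.2513 0.0776Traceback (most recent call last):
  File "<stdin>", line 14, in <module>
cv2.error: OpenCV(4.12.0) /io/opencv/modules/imgproc/src/convhull.cpp:143: error: (-215:Assertion failed) total >= 0 && (depth == CV_32F || depth == CV_32S) in function 'convexHull'
```

```bash
python3 - <<'E'
from h import *
im,W,R,o=cloud('w1'); c=np.ascontiguousarray
m=(W[...,0]>.4)&(W[...,0]<.68)&(W[...,1]>.3)&(W[...,1]<.48)
for a,b in((.016,.028),(.03,.045),(.045,.06)):
    P=W[m&(W[...,2]>a)&(W[...,2]<b)].astype(np.float32)
    if len(P)>5:print('wagon',a,len(P),np.round(cv2.boxPoints(cv2.minAreaRect(c(P[:,:2]))),3).tolist(),cv2.minAreaRect(c(P[:,:2])),np.median(P[:,2]))
def at(u,v,z): r=R[v,u]; return (o+r*(z-o[2])/r[2]).round(4)
for p in((553,174),(600,179),(502,343),(529,349)): print(p,at(*p,.053),W[p[1],p[0]].round(3))
m=(W[...,0]>.5)&(W[...,0]<.6)&(W[...,1]>0)&(W[...,1]<.21)&(W[...,2]>.016)&(W[...,2]<.028);P=W[m].astype(np.float32);print('board',cv2.minAreaRect(c(P[:,:2])),np.median(P[:,2]))
go([.449,-.2605,.10],5.9)
go([.449,-.2605,.048],5.9)
E
```

```text
wagon 0.016 9307 [[0.3709999918937683, 0.33000001311302185], [0.6320000290870667, 0.27000001072883606], [0.6690000295639038, 0.43299999833106995], [0.4090000092983246, 0.49300000071525574]] ((0.5201636552810669, 0.38154172897338867), (0.16667383909225464, 0.2675972580909729), 76.98108673095703) 0.021621425
wagon 0.03 6589 [[0.4259999990463257, 0.39500001072883606], [0.6420000195503235, 0.2980000078678131], [0.7049999833106995, 0.4390000104904175], [0.49000000953674316, 0.5360000133514404]] ((0.5655454993247986, 0.4171254634857178), (0.15445871651172638, 0.23621401190757751), 65.78470611572266) 0.03603611
wagon 0.045 3244 [[0.4300000071525574, 0.453000009059906], [0.4580000042915344, 0.2680000066757202], [0.6690000295639038, 0.30000001192092896], [0.640999972820282, 0.48500001430511475]] ((0.5495890974998474, 0.3765548765659332), (0.2138359546661377, 0.18646620213985443), 8.66245174407959) 0.05064813
(553, 174) [0.4385 0.3828 0.053 ] [0.441 0.391 0.039]
(600, 179) [0.4428 0.4203 0.053 ] [0.451 0.451 0.006]
(502, 343) [0.5913 0.362  0.053 ] [0.594 0.364 0.048]
(529, 349) [0.5975 0.3871 0.053 ] [0.619 0.406 0.019]
board ((0.5580760836601257, 0.10519881546497345), (0.21175041794776917, 0.07567516714334488), 86.73857879638672) 0.021466425
t 2.25 tcp [ 0.4418 -0.2673  0.25  ] -> cm [-0.78  0.65 14.99] rot [-0.003 -0.    -0.013]
t 2.25 tcp [ 0.4418 -0.2673  0.25  ] -> cm [-0.79  0.66 20.19] rot [-0.003 -0.    -0.013]
```

Request:
{"api": "apply_moves", "payload": {"motion": [[1,[-0.8,0.6,5],[0,0,-0.015]],[1,[-0.8,0.6,10],[0,0,-0.015]],[1,[-0.8,0.6,15],[0,0,-0.015]],[1,[-0.8,0.6,15],[0,0,-0.015]],[1,[-0.8,0.6,15],[0,0,-0.015]]]}}

```text
time_s: 2.88
tcp_pos: [0.45, -0.2562, 0.1015]
tcp_rot: [-0.054, 0.999, -0.0, 0.001]
wrist_force: [0.4, -0.3, 0.5]
grip_width: 1.001
finger_force: 0.0
```

```bash
python3 - <<'E'
from h import *
for i in range(3): go([.449,-.2605,.048],5.9)
im,W,R,o=cloud('top0')
b=(im[...,0].astype(int)-im[...,2]>25)&(im[...,0]<150)&(W[...,2]>.028)&(W[...,2]<.07)
b[:160]=0;b[270:]=0;b[:,:150]=0;b[:,215:]=0
n,l,st,ce=cv2.connectedComponentsWithStats(b.astype(np.uint8)); k=1+np.argmax(st[1:,4]); v,u=np.nonzero(l==k)
r=cv2.minAreaRect(np.stack([u,v],1).astype(np.float32)); bx=cv2.boxPoints(r); print(st[k],r)
for p in bx:
    q=R[int(round(p[1])),int(round(p[0]))]; print(p.round(1),(o+q*(.05-o[2])/q[2]).round(4))
q=R[int(round(r[0][1])),int(round(r[0][0]))];print('centre',(o+q*(.05-o[2])/q[2]).round(4))
E
```

```text
t 2.88 tcp [ 0.45   -0.2562  0.1015] -> cm [ 0.15 -0.41  5.35] rot [-0.001  0.001  0.005]
t 2.88 tcp [ 0.45   -0.2562  0.1015] -> cm [ 0.15 -0.41  5.35] rot [-0.001  0.001  0.005]
t 2.88 tcp [ 0.45   -0.2562  0.1015] -> cm [ 0.15 -0.41  5.35] rot [-0.001  0.001  0.005]
[164 184  28  67 978] ((177.2951202392578, 217.45608520507812), (15.155938148498535, 66.28103637695312), 12.094757080078125)
[162.9 248.3] [0.4479 0.4223 0.05  ]
[176.8 183.5] [0.6027 0.3915 0.05  ]
[191.6 186.6] [0.5925 0.3558 0.05  ]
[177.8 251.4] [0.4402 0.3871 0.05  ]
centre [0.5209 0.3905 0.05  ]
```

Request:
{"api": "apply_moves", "payload": {"motion": [[1,[0,0,0],[0,0,0]],[1,[0,0,0],[0,0,0]]]}}

```text
time_s: 3.12
tcp_pos: [0.45, -0.2574, 0.1022]
tcp_rot: [-0.053, 0.999, -0.001, 0.002]
wrist_force: [-0.0, -0.2, -0.1]
grip_width: 1.003
finger_force: 0.0
```

```bash
python3 - <<'E'
from h import *
for i in range(3): go([.449,-.2605,.048],5.9); snap('wrist',f'w3{i}')
im,W,R,o=cloud('w30')
m=(W[...,2]>.074)&(W[...,2]<.09)&(W[...,0]>.33)&(W[...,0]<.58)&(W[...,1]>-.33)&(W[...,1]<-.2);P=W[m]
for x in np.arange(.36,.57,.015):
        q=P[abs(P[:,0]-x)<.004]; 
        if len(q)>3: print(x.round(3),len(q),np.percentile(q[:,1],[1,99]).round(4),((q[:,1].max()+q[:,1].min())/2).round(4),np.median(q[:,2]).round(4))
E
```

```text
t 3.12 tcp [ 0.45   -0.2574  0.1022] -> cm [ 0.15 -0.29  5.42] rot [-0.002  0.003  0.003]
t 3.17 tcp [ 0.4497 -0.2573  0.1018] -> cm [ 0.11 -0.3   5.38] rot [-0.002  0.002  0.003]
t 3.23 tcp [ 0.4494 -0.2572  0.1015] -> cm [ 0.08 -0.32  5.35] rot [-0.002  0.002  0.003]
0.36 1193 [-0.2798 -0.2599] -0.2698 0.0765
0.375 803 [-0.2801 -0.2564] -0.2682 0.0758
0.39 432 [-0.2823 -0.2508] -0.2702 0.0754
0.405 403 [-0.2842 -0.2457] -0.2649 0.0753
0.42 386 [-0.2861 -0.2404] -0.2633 0.0754
0.435 374 [-0.2866 -0.2378] -0.2621 0.0783
0.45 351 [-0.2858 -0.2357] -0.2609 0.0783
0.465 296 [-0.2849 -0.2335] -0.2591 0.0782
0.48 272 [-0.284  -0.2319] -0.258 0.0753
0.495 251 [-0.2821 -0.2306] -0.2562 0.0753
0.51 226 [-0.2803 -0.2292] -0.2547 0.0754
0.525 230 [-0.2785 -0.2268] -0.2528 0.0754
0.54 27 [-0.278  -0.2744] -0.2762 0.0753
```

Request:
{"api": "apply_moves", "payload": {"motion": [[1,[0.1,-0.3,2.5],[0,0,0]],[1,[0.1,-0.3,5.4],[0,0,0]],[1,[0.1,-0.3,5.4],[0,0,0]],[1,[0.1,-0.3,5.4],[0,0,0]],[0.53,[0.1,-0.3,5.4],[0,0,0]],[0.53,[0.1,-0.3,5.4],[0,0,0]],[0.53,[0.1,-0.3,5.4],[0,0,0]],[0.53,[0.1,-0.3,5.4],[0,0,0]]], "force": 30}}

```text
time_s: 4.28
tcp_pos: [0.4491, -0.2604, 0.0479]
tcp_rot: [-0.053, 0.999, -0.001, 0.001]
wrist_force: [-0.6, -0.0, 7.0]
grip_width: 0.532
finger_force: 7.6
```

Request:
{"api": "apply_moves", "payload": {"motion": [[0.53,[0,0,-1],[0,0,0]],[0.53,[0,0,-3],[0,0,0]],[0.53,[0,0,-6],[0,0,0]],[0.53,[0,0,-10],[0,0,0]],[0.53,[0,0,-10],[0,0,0]],[0.53,[0,0,-10],[0,0,0]]]}}

```text
time_s: 5.03
tcp_pos: [0.4476, -0.2595, 0.1462]
tcp_rot: [-0.053, 0.999, 0.0, -0.0]
wrist_force: [-0.0, 0.1, -1.5]
grip_width: 0.532
finger_force: 4.5
```

```bash
cat >> h.py <<'E'
def jaws(tag):
    """tongs arms in tool frame (mm) from a wrist picture: axes x fwd=-tool x, y=-tool y.., z"""
    im,W,R,o=cloud(tag); s=manip.observe(); T=Ro.from_quat(s['tcp_rot']).inv().apply(W.reshape(-1,3)-s['tcp_pos'])*1000
    T=T.reshape(480,640,3); X=-T[...,0]; Y=T[...,1]; Z=-T[...,2]
    for x in (-80,-60,-40,-15,0,15,40,60,70,80,90,100,105):
        m=(abs(X-x)<3)&(abs(Y)<32)&(Z>-30)&(Z<45); m[330:]=False
        if m.sum()>4: print(x,m.sum(),'y',np.percentile(Y[m],[1,99]).round(1),'ztop',np.percentile(Z[m],90).round(1))
E
python3 - <<'E'
from h import *
snap('wrist','w4'); s=manip.observe(); print(s['tcp_pos'],s['grip_width'],s['finger_force']); jaws('w4')
E
```

```text
[ 0.44722928 -0.25918778  0.14556377] 0.5288125479003606 4.501387998461723
-80 2041 y [-10.3   9.7] ztop 30.1
-60 747 y [-14.7  14. ] ztop 28.8
-40 644 y [-18.9  18.1] ztop 28.7
-15 460 y [-22.   21.3] ztop 31.6
```

View pics/w4.png

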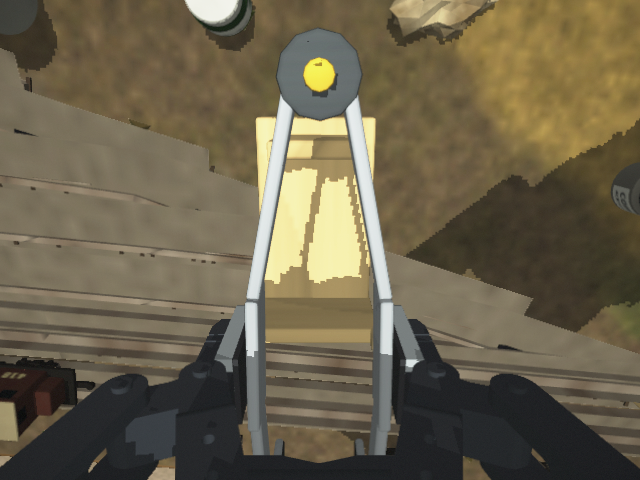

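```bash
python3 - <<'E'
from h import *
go([.468,.163,.125],0); print(manip.observe()['q'])
E
```

```text
t 5.08 tcp [ 0.4472 -0.2592  0.1456] -> cm [-6.54 41.76  2.1 ] rot [ 0.001 -0.002  0.106]
[-6.06975566e-01  3.11619335e-01  1.74408720e+00  7.35929572e-06
  1.08779362e+00 -2.28400388e+00]
```

Request:
{"api": "apply_moves", "payload": {"motion": [[0.53,[-0.4,2.5,0],[0,0,0.0]],[0.53,[-1,6,0],[0,0,0.01]],[0.53,[-1.6,10,0],[0,0,0.02]],[0.53,[-2.3,14.5,0],[0,0,0.04]],[0.53,[-3,19,0],[0,0,0.05]],[0.53,[-3.7,23.5,0],[0,0,0.06]],[0.53,[-4.4,28,0.5],[0,0,0.07]],[0.53,[-5.1,32.5,1],[0,0,0.08]]]}}

```text
time_s: 6.08
tcp_pos: [0.4632, 0.0701, 0.1349]
tcp_rot: [-0.013, 1.0, -0.0, -0.001]
wrist_force: [-0.2, -0.5, -0.7]
grip_width: 0.529
finger_force: 4.5
```

```bash
python3 - <<'E'
from h import *
go([.468,.163,.125],0)
E
```

```text
t 6.08 tcp [0.4632 0.0701 0.1349] -> cm [-0.72  9.27  0.98] rot [-0.    -0.003  0.026]
```

Request:
{"api": "apply_moves", "payload": {"motion": [[0.53,[-0.3,4,0.5],[0,0,0.026]],[0.53,[-0.6,7,1],[0,0,0.026]],[0.53,[-0.7,9.2,1],[0,0,0.026]],[0.53,[-0.7,9.2,1],[0,0,0.026]],[0.53,[-0.7,9.2,1],[0,0,0.026]],[0.53,[-0.7,9.2,1],[0,0,0.026]]]}}

```text
time_s: 6.82
tcp_pos: [0.4686, 0.16, 0.1259]
tcp_rot: [0.0, 1.0, -0.0, -0.0]
wrist_force: [-0.2, -0.6, -1.4]
grip_width: 0.528
finger_force: 4.5
```

```bash
python3 - <<'E'
from h import *
snap('wrist','w5'); go([.468,.163,.125],0); jaws('w5'); snap('side','s5'); snap('top','t5')
go([.468,.163,.125],0)
a=cv2.imread('pics/s5.png')[190:290,280:400]; b=cv2.imread('pics/t5.png')[150:250,240:360]
cv2.imwrite('pics/c5.png',np.hstack([cv2.resize(i,(400,333),interpolation=cv2.INTER_CUBIC) for i in(a,b)]))
# jaws & drum in the top view by depth
im,W,R,o=cloud('t5')
m=(W[...,0]>.5)&(W[...,0]<.62)&(W[...,1]>.11)&(W[...,1]<.22)&(W[...,2]>.1)&(W[...,2]<.2);P=W[m]
for x in np.arange(.50,.6,.01):
    q=P[abs(P[:,0]-x)<.005]
    if len(q): print(x.round(3),len(q),q[:,1].min().round(4),q[:,1].max().round(4),q[:,2].max().round(4))
E
```

```text
t 6.88 tcp [0.4688 0.16   0.1261] -> cm [0.08 0.3  0.11] rot [-0.    -0.001 -0.001]
-80 2038 y [-10.2  10. ] ztop 29.3
-60 726 y [-14.7  14.3] ztop 28.1
-40 637 y [-18.8  18.5] ztop 28.0
-15 419 y [-23.9  21.6] ztop 30.6
t 6.97 tcp [0.469  0.1602 0.1263] -> cm [0.1  0.28 0.13] rot [-0.    -0.    -0.001]
```

View pics/c5.png

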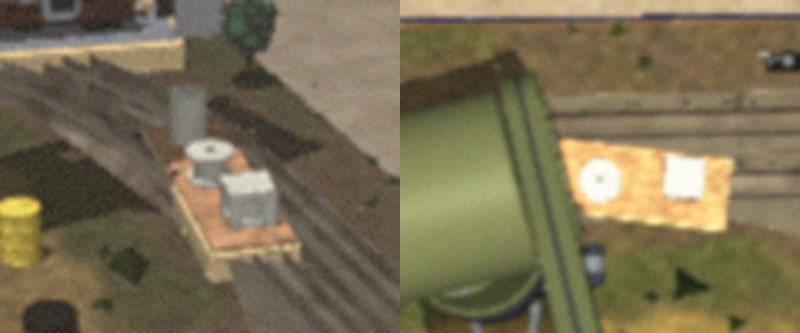

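Request:
{"api": "apply_moves", "payload": {"motion": [[0.55,[0.1,0.25,1],[0,0,0]],[0.55,[0.1,0.25,2.5],[0,0,0]],[0.55,[0.1,0.25,3.6],[0,0,0]],[0.55,[0.1,0.25,3.6],[0,0,0]],[0.55,[0.1,0.25,3.6],[0,0,0]],[0.55,[0.1,0.25,3.6],[0,0,0]]]}}

```text
time_s: 7.72
tcp_pos: [0.4684, 0.1635, 0.0907]
tcp_rot: [-0.0, 1.0, 0.0, 0.001]
wrist_force: [-0.5, 0.1, -0.4]
grip_width: 0.549
finger_force: 4.2
```

```bash
python3 - <<'E'
from h import *
snap('side','s6'); go([.468,.163,.054],0); s=manip.observe(); print(s['finger_force'],s['grip_width'])
cv2.imwrite('pics/c6.png',cv2.resize(cv2.imread('pics/s6.png')[170:290,260:400],(700,600),interpolation=cv2.INTER_CUBIC))
E
```

```text
t 7.78 tcp [0.4684 0.1635 0.0908] -> cm [ 0.05 -0.05  3.68] rot [0.    0.001 0.   ]
4.2289698868989944 0.5500228835365466
```

View pics/c6.png

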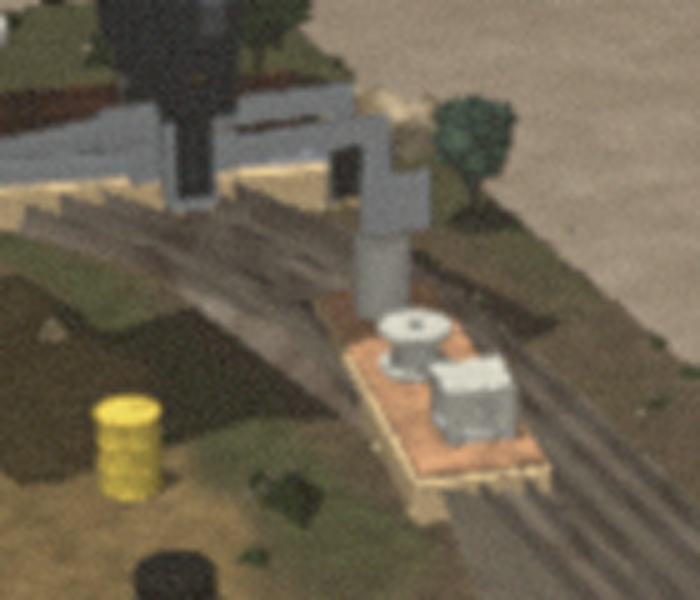

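The side crop shows the near jaw (crop 360-430 × 115-235) just above the drum (355-410 × 235-315). Checking alignment by depth.

```bash
python3 - <<'E'
from h import *
im,W,R,o=cloud('s6')
B=(W[...,0]>.52)&(W[...,0]<.60)&(W[...,1]>.12)&(W[...,1]<.21)
for a in np.arange(.03,.13,.006):
    P=W[B&(W[...,2]>=a)&(W[...,2]<a+.006)]
    if len(P)>3: print(a.round(3),len(P),'x',np.percentile(P[:,0],[3,97]).round(4),'y',np.percentile(P[:,1],[3,50,97]).round(4))
E
```

```text
0.03 28 x [0.5468 0.5651] y [0.1478 0.1527 0.1623]
0.036 33 x [0.5467 0.5663] y [0.1485 0.1534 0.1619]
0.042 27 x [0.547 0.567] y [0.1482 0.1533 0.1609]
0.048 28 x [0.5469 0.5676] y [0.1488 0.1528 0.1597]
0.054 36 x [0.5473 0.5679] y [0.1486 0.1571 0.1667]
0.066 40 x [0.5438 0.5702] y [0.1381 0.1416 0.1855]
0.072 60 x [0.543 0.571] y [0.1368 0.1414 0.1848]
0.078 56 x [0.5425 0.5721] y [0.1362 0.1425 0.1858]
0.084 62 x [0.5425 0.5716] y [0.1363 0.1417 0.1844]
0.09 36 x [0.5432 0.5712] y [0.1367 0.1402 0.1834]
0.096 16 x [0.5455 0.5528] y [0.1371 0.1409 0.1435]
0.102 20 x [0.5312 0.5545] y [0.1378 0.1417 0.1852]
0.108 90 x [0.5212 0.553 ] y [0.1362 0.147  0.1846]
0.114 87 x [0.521  0.5538] y [0.1369 0.1481 0.1857]
0.12 8 x [0.5217 0.5518] y [0.1375 0.1793 0.1835]
```

Request:
{"api": "apply_moves", "payload": {"motion": [[0.55,[-0.1,-0.15,0],[0,0,0]],[0.55,[-0.1,-0.15,1],[0,0,0]],[0.55,[-0.1,-0.15,2],[0,0,0]],[0.55,[-0.1,-0.15,3],[0,0,0]],[0.55,[-0.1,-0.15,3.7],[0,0,0]],[0.55,[-0.1,-0.15,3.7],[0,0,0]],[0.55,[-0.1,-0.15,3.7],[0,0,0]]]}}

```text
time_s: 8.65
tcp_pos: [0.4691, 0.162, 0.0533]
tcp_rot: [-0.0, 1.0, 0.0, 0.0]
wrist_force: [0.4, -0.1, -1.4]
grip_width: 0.547
finger_force: 4.2
```

```bash
python3 - <<'E'
from h import *
snap('side','s7'); go([.468,.163,.054],0); s=manip.observe(); print(s['finger_force'],s['grip_width'],s['wrist_force'])
cv2.imwrite('pics/c7.png',cv2.resize(cv2.imread('pics/s7.png')[190:290,290:390],(600,600),interpolation=cv2.INTER_CUBIC))
E
```

```text
t 8.7 tcp [0.4693 0.162  0.0535] -> cm [ 0.13  0.1  -0.05] rot [0.    0.001 0.   ]
4.229384288191795 0.5473477371488414 [ 0.21021248 -1.13644238 -1.01285339]
```

View pics/c7.png

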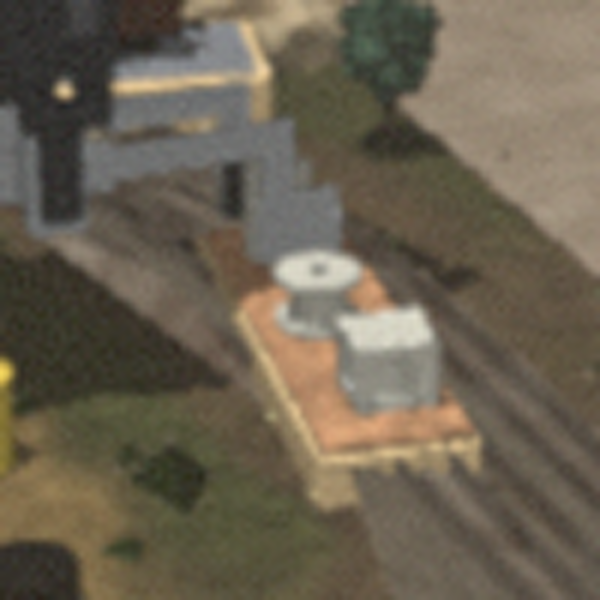

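Jaws are down around the drum, just behind the reel at (318,290), with no vertical contact force. Squeeze.

Request:
{"api": "apply_moves", "payload": {"motion": [[0.5,[0,0,0],[0,0,0]],[0.46,[0,0,0],[0,0,0]],[0.4,[0,0,0],[0,0,0]],[0.4,[0,0,0],[0,0,0]],[0.4,[0,0,0],[0,0,0]],[0.4,[0,0,0],[0,0,0]]], "force": 40}}

```text
time_s: 9.45
tcp_pos: [0.4691, 0.162, 0.0534]
tcp_rot: [-0.0, 1.0, 0.0, 0.0]
wrist_force: [-1.1, 0.8, 1.1]
grip_width: 0.46
finger_force: 40.2
```

Stopped at 39 mm with 40 N: the drum is in the jaws. Lift.

Request:
{"api": "apply_moves", "payload": {"motion": [[0.4,[0,0,-0.7],[0,0,0]],[0.4,[0,0,-2],[0,0,0]],[0.4,[0,0,-4],[0,0,0]],[0.4,[0,0,-6],[0,0,0]],[0.4,[0,0,-8],[0,0,0]],[0.4,[0,0,-8],[0,0,0]],[0.4,[0,0,-8],[0,0,0]]]}}

```text
time_s: 10.32
tcp_pos: [0.4686, 0.1618, 0.1332]
tcp_rot: [-0.0, 1.0, -0.0, -0.0]
wrist_force: [-0.1, -0.2, -2.4]
grip_width: 0.459
finger_force: 40.4
```

```bash
python3 - <<'E'
from h import *
snap('side','s8'); s=manip.observe(); print(s['finger_force'],s['grip_width'],s['q'])
a=np.radians(20); C=np.array([.519,.389])
go([*(C-.091*np.array([np.cos(a),np.sin(a)])),.135],20)
cv2.imwrite('pics/c8.png',cv2.resize(cv2.imread('pics/s8.png')[170:270,290:390],(600,600),interpolation=cv2.INTER_CUBIC))
E
```

```text
40.3575736284256 0.4605287751041432 [ 2.47227592e-01  2.99803097e-01  1.80454160e+00 -2.84822373e-05
  1.03855466e+00 -1.32375008e+00]
t 10.38 tcp [0.4683 0.1617 0.1328] -> cm [ 3.47 19.62 -0.23] rot [-0.    -0.001 -0.349]
```

View pics/c8.png

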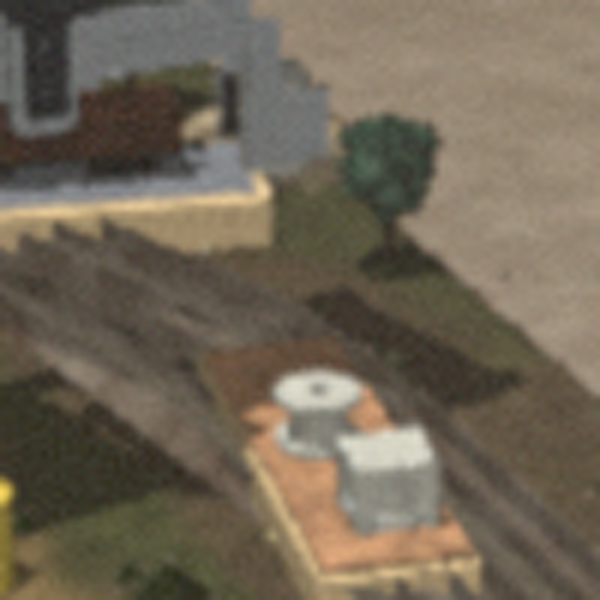

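Request:
{"api": "apply_moves", "payload": {"motion": [[0.4,[0.3,1.5,0],[0,0,-0.03]],[0.4,[0.8,4.5,0],[0,0,-0.09]],[0.4,[1.4,8,0],[0,0,-0.15]],[0.4,[2.1,12,0.3],[0,0,-0.22]],[0.4,[2.8,15.5,0.7],[0,0,-0.28]],[0.4,[3.2,18,1],[0,0,-0.32]],[0.4,[3.5,19.6,1],[0,0,-0.35]],[0.4,[3.5,19.6,1],[0,0,-0.35]]]}}

```text
time_s: 11.38
tcp_pos: [0.4334, 0.359, 0.1228]
tcp_rot: [-0.175, 0.985, -0.0, -0.0]
wrist_force: [-0.5, -0.5, -0.7]
grip_width: 0.461
finger_force: 40.5
```

Request:
{"api": "apply_moves", "payload": {"motion": [[0.4,[0,0,0],[0,0,0]],[0.4,[0,0,0],[0,0,0]],[0.4,[0,0,0],[0,0,0]]]}}

```text
time_s: 11.75
tcp_pos: [0.4342, 0.3571, 0.1235]
tcp_rot: [-0.174, 0.985, -0.0, 0.0]
wrist_force: [0.3, 0.5, -1.6]
grip_width: 0.459
finger_force: 40.5
```

```bash
python3 - <<'E'
from h import *
snap('side','s9'); snap('top','t9'); s=manip.observe(); print(s['finger_force'],s['grip_width'])
a=np.radians(20); C=np.array([.519,.389])
go([*(C-.091*np.array([np.cos(a),np.sin(a)])),.123],20)
im,W,R,o=cloud('s9')
B=(W[...,0]>.47)&(W[...,0]<.57)&(W[...,1]>.33)&(W[...,1]<.45)
for a in np.arange(.06,.17,.008):
    P=W[B&(W[...,2]>=a)&(W[...,2]<a+.008)]
    if len(P)>3: print(a.round(3),len(P),'x',np.percentile(P[:,0],[3,97]).round(4),'y',np.percentile(P[:,1],[3,50,97]).round(4))
x=cv2.imread('pics/s9.png')[130:230,230:355]; y=cv2.imread('pics/t9.png')[150:270,130:280]
cv2.imwrite('pics/c9.png',np.hstack([cv2.resize(i,(400,320),interpolation=cv2.INTER_CUBIC) for i in(x,y)]))
E
```

```text
40.498881340026855 0.45787331955095045
t 11.85 tcp [0.4342 0.3574 0.1235] -> cm [0.05 0.07 0.05] rot [-0.  0.  0.]
0.092 25 x [0.5004 0.5297] y [0.3734 0.3785 0.3971]
0.1 57 x [0.4987 0.5349] y [0.3647 0.3752 0.3983]
0.108 58 x [0.4997 0.5339] y [0.3681 0.3747 0.3969]
0.116 63 x [0.4993 0.5351] y [0.365  0.3768 0.3981]
0.124 39 x [0.5012 0.5303] y [0.3648 0.3747 0.3992]
0.132 19 x [0.4932 0.5207] y [0.3646 0.3695 0.3826]
0.14 102 x [0.4715 0.5185] y [0.3493 0.3663 0.3986]
0.148 63 x [0.4716 0.5183] y [0.3515 0.3659 0.3975]
```

View pics/c9.png

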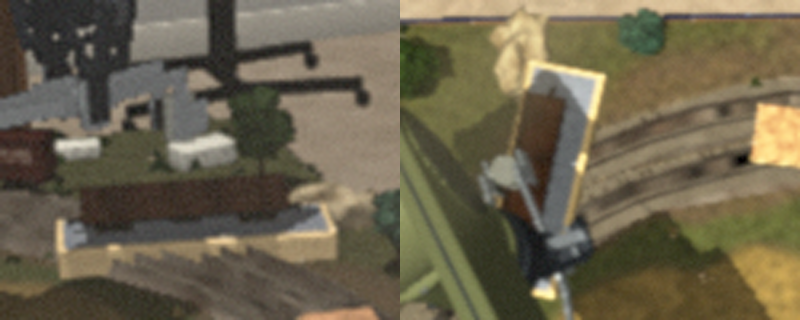

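The top crop shows the pale drum disc between the jaws at (503,172); the wagon is still in place. Verify its position by depth.

```bash
python3 - <<'E'
from h import *
im,W,R,o=cloud('t9')
for u in range(160,178,3): print(u,[tuple(W[v,u].round(3)) for v in (212,215,218)], im[215,u])
hsv=cv2.cvtColor(im,cv2.COLOR_RGB2HSV)
m=(W[...,2]>.112)&(W[...,2]<.14)&(W[...,0]>.47)&(W[...,0]<.58)&(W[...,1]>.33)&(W[...,1]<.44)
P=W[m];print(m.sum(),P.mean(0),P.min(0),P.max(0))
R_=m&(im.min(-1)>120); print(R_.sum(),W[R_].mean(0))
E
```

```text
160 [(np.float64(0.541), np.float64(0.447), np.float64(-0.003)), (np.float64(0.533), np.float64(0.446), np.float64(0.0)), (np.float64(0.506), np.float64(0.4), np.float64(0.147))] [100  98  83]
163 [(np.float64(0.522), np.float64(0.401), np.float64(0.125)), (np.float64(0.516), np.float64(0.402), np.float64(0.121)), (np.float64(0.507), np.float64(0.396), np.float64(0.14))] [149 150 138]
166 [(np.float64(0.522), np.float64(0.394), np.float64(0.126)), (np.float64(0.515), np.float64(0.393), np.float64(0.128)), (np.float64(0.51), np.float64(0.396), np.float64(0.116))] [155 157 138]
169 [(np.float64(0.523), np.float64(0.388), np.float64(0.123)), (np.float64(0.515), np.float64(0.387), np.float64(0.126)), (np.float64(0.509), np.float64(0.387), np.float64(0.125))] [162 161 142]
172 [(np.float64(0.518), np.float64(0.373), np.float64(0.152)), (np.float64(0.515), np.float64(0.379), np.float64(0.13)), (np.float64(0.509), np.float64(0.381), np.float64(0.124))] [150 151 138]
175 [(np.float64(0.52), np.float64(0.37), np.float64(0.139)), (np.float64(0.512), np.float64(0.367), np.float64(0.148)), (np.float64(0.505), np.float64(0.366), np.float64(0.152))] [ 96 100  95]
167 [0.51756597 0.38603081 0.12482584] [0.47137938 0.35017709 0.11259713] [0.53653636 0.40598516 0.1398425 ]
78 [0.51851648 0.38883099 0.12540784]
```

Drum at (0.519, 0.389) with its underside at about 0.091 m, over the wagon's middle and held at 40 N. Handing in.

```bash
python3 -c "
from cell import manip
print(manip.sign_off())"
```

```text
the job is handed in; nothing more can be done
None
```

The drum is held upright in the squeezed tongs (40 N), about 4 cm above the rim of the gondola wagon and over its middle, and the job is handed in; no verdict came back, and I saw no sign that the crate, reel or wagon had moved.

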